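# Gather the nuts in the tote's clipped corner and hold it tipped over the tin

## Robot

A 6-joint arm with a two-finger parallel gripper is mounted at the origin on the work surface. World frame = base frame: x ahead of the robot, y to its left, z up, the work surface at z = 0. Lengths are in mm, angles in rad, forces in N, time in s.
With the tool pointing down it reaches from about 275 to 1000 mm from the base axis. Payload 8.4 kg.
Tool frame: the origin (TCP) lies at the very end of the fingers, on their centre line; the grasp point (between the pads) lies 19 mm behind it; z points along the fingers, y is the direction in which the jaws open and shut (so a half turn about z gives the same grasp; the last joint's range is limited). The gripper opens to 85 mm and grips with 20 to 120 N. Pads are 22 mm wide; open, the fingers measure 114 mm over their backs; the gripper's body (76 mm by 85 mm) begins 54 mm behind the grasp point. The pads swing forward as they close: fully open they stand 13 mm farther back than shut.
Start: joints at [-1.22, 0.353, 1.633, -0, 1.155, -0.002], TCP at [215.953, -586.509, 231.281] pointing down, gripper open.
Joint ranges: [-2.63, 2.63], [-0.92, 2.1], [0.06, 2.66], [-1.3, 4.44], [0, 2.69], [-3.02, 3.02]. Speed limits (rad/s): [2.22, 2.22, 2.79, 3.14, 3.14, 3.14].

## Interface

Orientations are given as [roll, pitch, yaw] about the fixed x, y, z axes, in that order (R = Rz(yaw) Ry(pitch) Rx(roll)).
In Python, from rig import r gives the robot as it stands.
- The arm moves only by the tool jog_arm, never from a script. Its argument "moves" is a list of rows, each an object with "grip": the gripper command: -1 is fully open, 1 is shut, values between are in proportion; "translation": the shift along the tool's x, y, z in m, a list of three; "twist": the turn, a rotation vector about the tool's x, y, z in rad, a list of three. In form: [{"grip": grip, "translation": [dx, dy, dz], "twist": [ax, ay, az]}, ...]. A call has 1 to 10 rows; each row shifts and turns the commanded pose from where the row before left it, along the tool's axes as they then stand; what a row does not reach is not made up. A row lasts 1/12 s, in which the tool goes at most 41.7 mm and 7.16 degrees, less where a joint would pass 70% of its speed; a pose out of reach is approached as far as the arm can. A call with a gripper value outside its range is refused whole. The fingers move at their own pace and stop on an object; "squeeze" is the grip in N (left out, the last holds). Time passes only in rows, so rows that do not move let the fingers close. It gives the time, the measured TCP pose, the force and the opening at its end, in the units of the state.
- r.sense(): the state, without advancing time (a new reading comes with each control period).
- r.grab_frame(name): name is "scene" or "side" or "wrist"; returns (picture, depth): 420x560x3 uint8, red, green, blue; 420x560 float32, mm along the optical axis (not along the pixel's ray), 0 where there is no reading.
- r.calibration(name): a dict with "fx", "fy", "cx", "cy" (pixels), "k1" (the pictures are not rectified: a ray, as slopes to the right and down, at radius r is drawn at 1 + k1 r^2 times it, then the intrinsics apply), "R" (3x3) and "t" (3): a world point X has camera coordinates R X + t. Camera axes: x right, y down, z forward; pixel columns grow to the right and rows downward; lengths in mm; the calibration is good to about 2 mm. A picture is of the moment at which its call begins: read the wrist's pose just before it. calibration takes no time and is no camera call; for the wrist camera it gives the pose at the moment of the call.
- r.sign_off(): hands the job in, once; it reports no verdict.
The state is a dict: "clock": time; "qpos": joint angles; "qvel": joint speeds; "joint_efforts": joint torques, N m; "eef_pos": TCP position; "tcp_rot": TCP orientation; "contact_force": force on the tool from outside, world axes, zero at the start; "wrist_torque": the same for the moment, N m; "opening": opening from 0.0 (shut) to 1.0 (fully open).
Only numpy, scipy, OpenCV 4.12 (cv2) and the standard library are available. Lean on these libraries where they do the work, as an engineer would, in place of code of your own. Each camera call takes 0.05 s, during which the arm holds its last target.

## Task

Pick the wooden tote up by its handle bar, bring its clipped, low-lipped corner over the mouth of the open tin, a few centimetres above the rim, and tip it down towards that corner until all five nuts have slid together into that corner without falling out. Finish holding it there, still, tipped and off everything, so that I can count nuts into the tin by hand: do not set it down or let go. Leave the tin and the other things on the bench where they are.

Things in the scene. Friction and masses are not known exactly. Their poses are not given: they have to be found in the camera images.
- handle (a point): middle of the tote's handle bar; axes as the tote's. The bar is 20 mm wide (tote y), 28 mm high, and runs along tote x between two end boards 56 mm wide and 124 mm high at the tote's x ends, 204 mm apart. Its middle is 104 mm above the tote's underside, 40 mm free between wall tops and bar. A grip of 40 to 60 N holds it firmly
- tote: open wooden tote, 220 (x) x 150 (y) mm outside, walls 8 thick and 50 high, floor 6 thick; origin under its centre, z up. The -x,-y corner is clipped at 45 degrees (40 mm off each side) and closed by a low lip 28 high; the other corners are square. About 0.42 kg empty, loose on the bench, waxed inside
- spout (a point): middle of the top of the low lip of the tote's clipped corner, at (-87, -52, 28) mm in the tote's frame; axes as the tote's
- tin: open round metal tin, 100 mm across, 60 mm high, standing loose on the bench, empty; origin under its centre
- nut0: one of five alike oiled steel hexagon nuts in the tote, 24 mm across flats, 13 mm thick, 33 g; friction on the tote about 0.14 to 0.21, so that they run into its corner at 30 to 40 degrees of tilt; origin at the centre of one flat face
- nut1: one of five alike oiled steel hexagon nuts in the tote, 24 mm across flats, 13 mm thick, 33 g; friction on the tote about 0.14 to 0.21, so that they run into its corner at 30 to 40 degrees of tilt; origin at the centre of one flat face
- nut2: one of five alike oiled steel hexagon nuts in the tote, 24 mm across flats, 13 mm thick, 33 g; friction on the tote about 0.14 to 0.21, so that they run into its corner at 30 to 40 degrees of tilt; origin at the centre of one flat face
- nut3: one of five alike oiled steel hexagon nuts in the tote, 24 mm across flats, 13 mm thick, 33 g; friction on the tote about 0.14 to 0.21, so that they run into its corner at 30 to 40 degrees of tilt; origin at the centre of one flat face
- nut4: one of five alike oiled steel hexagon nuts in the tote, 24 mm across flats, 13 mm thick, 33 g; friction on the tote about 0.14 to 0.21, so that they run into its corner at 30 to 40 degrees of tilt; origin at the centre of one flat face
- plane: wooden block plane, 65 x 210 x 34 with its iron standing up to about 80 (mm); loose, to be left alone; origin at its underside
- mallet: round wooden mallet lying down, head 64 across and 110 long, handle 200 long (mm); loose, to be left alone; origin at its underside
- wrench: steel wrench 170 long lying flat on the bench (mm); loose, to be left alone; origin at its underside
- socket: steel socket standing on the bench, 30 across, 40 high, near the tin (mm); loose, to be left alone; origin at its underside
- glue: white glue bottle, 64 across, 170 high (mm); loose, to be left alone; origin at its underside
- offcut: offcut of light wood, 75 x 28 x 30 (mm); loose, to be left alone; origin at its underside
Things that resemble listed ones, but are neither listed nor needed, are in the scene too. Of the things like the tin, leave any that is green; of the rest the larger one is meant.

How it is judged:
By the outcome, as a careful person would: the job done as asked, in the order asked, and still so for the second after the job is handed in, while the arm keeps its last pose, push and grip.
It also fails if it takes over 40 s, if anything falls off the work surface, if the arm or the gripper's body presses on something with over 40 N, if the wrist force passes 120 N, or if a joint passes its speed limit or range.

## Working session

There is one attempt and no reset: what is moved stays moved. The work goes in short steps, Python scripts to look and compute and a tool call to move; the robot and the scene stay as the last step left them, time stands still between calls to the robot, and variables do not carry over. Pictures are saved under pics/ and viewed, and the job is handed in when it is done.

Besides the shell and the picture viewer there is one more tool, called after ">>>" as a command line: name --argument value ..., lists and objects as JSON in quotes. jog_arm: Moves the arm, as the interface text tells. Its arguments: {"type":"object","properties":{"moves":{"type":"array"},"squeeze":{"type":"number"}},"required":["moves"]}

```bash
ls; mkdir -p pics; python3 - <<'E'
from rig import r
import cv2,numpy as np
for n in ["scene","side","wrist"]:
    c=r.calibration(n); p,d=r.grab_frame(n)
    np.savez(f"{n}0.npz",p=p,d=d,**c)
    cv2.imwrite(f"pics/{n}0.png",p[:,:,::-1])
    print(n,c)
print(r.sense())
E
```

```text
pics
scene {'fx': 392.8807380756367, 'fy': 392.8807380756367, 'cx': 278.0623676187917, 'cy': 210.12193176561502, 'k1': -0.10343638641376839, 'R': array([[ 0.16501479,  0.98616571,  0.01572594],
       [ 0.81899622, -0.12812329, -0.55931173],
       [-0.54955919,  0.1051742 , -0.82880823]]), 't': array([-103.25215595, -422.07420694, 1331.17287753])}
side {'fx': 482.60013975006683, 'fy': 482.60013975006683, 'cx': 279.0452907125994, 'cy': 211.21487919624346, 'k1': 0.03606319281167359, 'R': array([[-0.8248532 , -0.56509121, -0.01700373],
       [-0.37781119,  0.57335938, -0.72699225],
       [ 0.42056617, -0.59323768, -0.6864351 ]]), 't': array([ 464.33316114,  288.63878712, 1164.79637127])}
wrist {'fx': 334.76903428047933, 'fy': 334.76903428047933, 'cx': 279.5210476842264, 'cy': 211.3868308954802, 'k1': -0.06507796421148318, 'R': array([[ 0.34611328, -0.93819147, -0.0015358 ],
       [-0.89564839, -0.33090495,  0.29717988],
       [-0.27931983, -0.10148236, -0.95482028]]), 't': array([-624.18398694,  -38.34291998,  379.97429686])}
{'clock': 0.15, 'qpos': array([-1.22041307e+00,  3.53483166e-01,  1.63394153e+00,  4.23572260e-06,
        1.15521892e+00, -2.39644036e-03]), 'qvel': array([ 0.00197727, -0.00054881, -0.0006703 , -0.00061159, -0.00121334,
       -0.0008005 ]), 'joint_efforts': array([ 2.53106982e-04, -6.05640149e+01, -3.42338777e+01,  4.25440726e-05,
        6.22913532e-03,  5.93491609e-05]), 'eef_pos': array([ 215.82295002, -586.17307266,  230.74714541]), 'tcp_rot': array([-3.14054170e+00, -6.39195328e-06,  3.52777986e-01]), 'contact_force': array([-0.38302298, -0.49501373,  0.30967593]), 'wrist_torque': array([ 0.0247389 , -0.03323153, -0.0273822 ]), 'opening': 0.9999717336388019}
```

View pics/scene0.png

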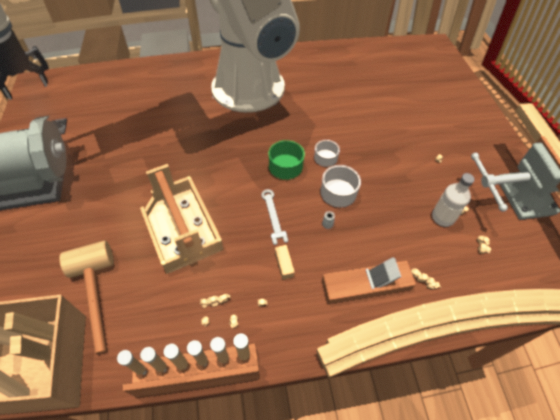

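View pics/side0.png

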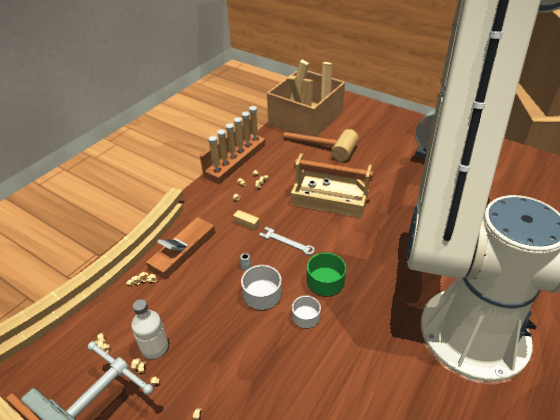

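View pics/wrist0.png

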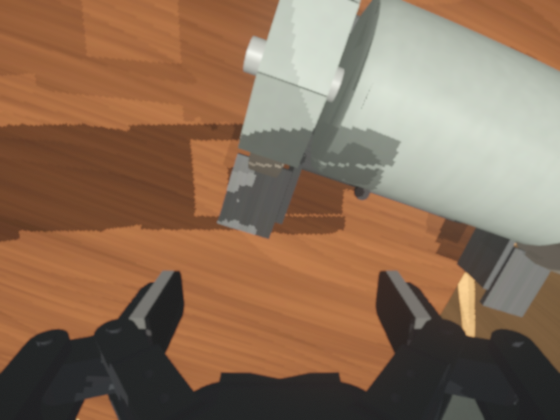

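Tin candidates in scene: green (286,160), which I leave alone; small grey (327,152); larger grey (340,187), which is the one meant. Tote candidates: the handled tote (180,222) and the crate with sticks (30,345), and the handled tote is the one meant. I'll check both choices in close crops.

```bash
cat > h.py <<'E'
import numpy as np,cv2
from scipy.spatial.transform import Rotation as Ro
def ray(c,u,v):
    K=np.array([[c['fx'],0,c['cx']],[0,c['fy'],c['cy']],[0,0,1]])
    p=cv2.undistortPoints(np.array([[[u,v]]],float),K,np.array([c['k1'],0,0,0,0.]))[0,0]
    return np.array([p[0],p[1],1.])
def onplane(c,u,v,z):
    d=c['R'].T@ray(c,u,v); o=-c['R'].T@c['t']; return o+d*(z-o[2])/d[2]
def bydepth(c,u,v,dep): return c['R'].T@(ray(c,u,v)*dep-c['t'])
def proj(c,X):
    K=np.array([[c['fx'],0,c['cx']],[0,c['fy'],c['cy']],[0,0,1]])
    return cv2.projectPoints(np.atleast_2d(np.array(X,float)),cv2.Rodrigues(c['R'])[0],c['t'],K,np.array([c['k1'],0,0,0,0.]))[0][:,0]
def cloud(c,d):
    h,w=d.shape; uu,vv=np.meshgrid(np.arange(w),np.arange(h))
    K=np.array([[c['fx'],0,c['cx']],[0,c['fy'],c['cy']],[0,0,1]])
    p=cv2.undistortPoints(np.stack([uu,vv],-1).reshape(-1,1,2).astype(float),K,np.array([c['k1'],0,0,0,0.]))[:,0]
    X=np.c_[p,np.ones(len(p))]*d.reshape(-1,1)
    W=(X-c['t'])@c['R']; W[d.ravel()==0]=np.nan
    return W.reshape(h,w,3)
def load(n):
    f=np.load(n+".npz"); return {k:f[k] for k in f}
E
python3 - <<'E'
from h import *
a=load("scene0");b=load("side0")
for i,(f,x0,y0,w,hh) in enumerate([(a,120,145,150,140),(b,230,130,200,200)]):
    s=800/w if w>hh*4/3 else 600/hh
    s=min(s,4)
    cv2.imwrite(f"pics/crop{i}.png",cv2.resize(f['p'][y0:y0+hh,x0:x0+w,::-1],None,fx=int(s),fy=int(s),interpolation=cv2.INTER_CUBIC))
for f in (a,b):
    W=cloud(f,f['d']); 
    # tin-ish: rims
    m=(W[...,2]>52)&(W[...,2]<66)
    n,l,st,ce=cv2.connectedComponentsWithStats(m.astype(np.uint8))
    for k in range(1,n):
        if st[k,4]>60: 
            P=W[l==k]; print(st[k],P.min(0).round(),P.max(0).round())
    m=(W[...,2]>86)&(W[...,2]<135)
    n,l,st,ce=cv2.connectedComponentsWithStats(m.astype(np.uint8))
    for k in range(1,n):
        if st[k,4]>60: 
            P=W[l==k]; print('H',st[k],P.min(0).round(),P.max(0).round(),P.mean(0).round())
E
```

```text
[216  74  18  14  62] [  -1. -104.   52.] [ 65. -53.  66.]
[233  84  35  10 143] [ 69. -56.  52.] [95. 54. 66.]
[269 140  36  29 171] [321.  15.  52.] [423. 112.  61.]
[322 166  38  31 202] [437. 140.  52.] [537. 240.  62.]
[  0 175  39  13 218] [ 338. -727.   52.] [ 365. -620.   66.]
[439 201  24  15  80] [592. 423.  52.] [642. 472.  66.]
[ 60 241  47  28 727] [ 577. -520.   52.] [ 637. -410.   66.]
[179 244  24  11  72] [ 627. -236.   52.] [ 644. -182.   66.]
[376 261  19  22 219] [739. 210.  52.] [787. 237.  66.]
[ 64 306  12  98 289] [ 737. -476.   52.] [ 939. -468.   66.]
[ 21 309  36   7  92] [ 741. -590.   53.] [ 745. -509.   66.]
[183 374  73  13 100] [ 933. -239.   52.] [935. -99.  66.]
[  3 378  14  19  90] [ 881. -605.   52.] [ 915. -585.   66.]
[128 385  54   9  76] [ 933. -349.   52.] [ 936. -243.   66.]
[  0 404  43   6  62] [ 937. -613.   52.] [ 939. -519.   66.]
H [218  56  59  28 728] [ -4. -93.  86.] [ 86.  95. 135.] [ 58. -11. 110.]
H [   0  118   68   63 1059] [ 180. -701.   86.] [ 401. -526.  135.] [ 335. -582.  115.]
H [ 471  152   89   60 1467] [484. 549.  86.]
[... 1926 characters left out ...]
 86.] [ 939. -461.  135.] [ 819. -551.  112.]
H [241 114  17  20 175] [ 873. -347.   86.] [ 931. -265.  135.] [ 884. -297.  110.]
H [415 125  16  19 188] [ 351. -576.   87.] [ 397. -537.  135.] [ 375. -550.  111.]
H [217 127  27  26 286] [ 873. -260.   86.] [ 932. -141.  135.] [ 886. -194.  109.]
H [200 145  18  15 128] [ 874. -165.   86.] [936. -85. 135.] [ 895. -108.  105.]
H [295 154  79  33 889] [ 413. -304.   86.] [ 642. -178.  128.] [ 524. -235.  110.]
H [ 439  288   98   58 1512] [-107.  -34.   86.] [ 84.  99. 135.] [-15.  56. 110.]
H [132 310  30  30 605] [573. 428.  86.] [635. 489. 135.] [592. 465. 112.]
H [  50  342  104   78 1446] [481. 552.  87.] [668. 689. 120.] [572. 604. 108.]
```

View pics/crop0.png

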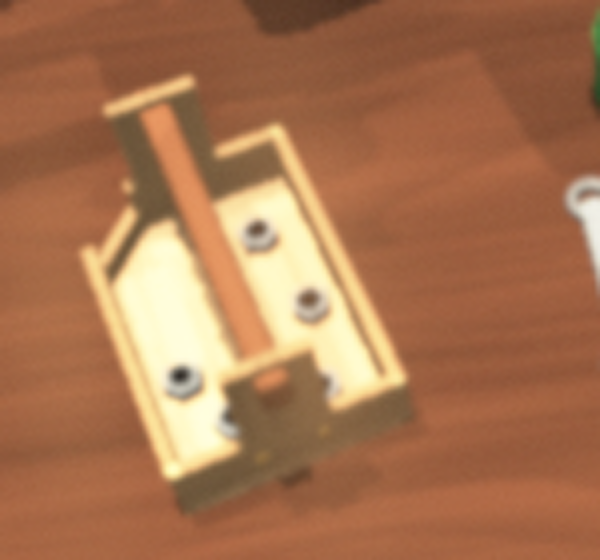

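View pics/crop1.png

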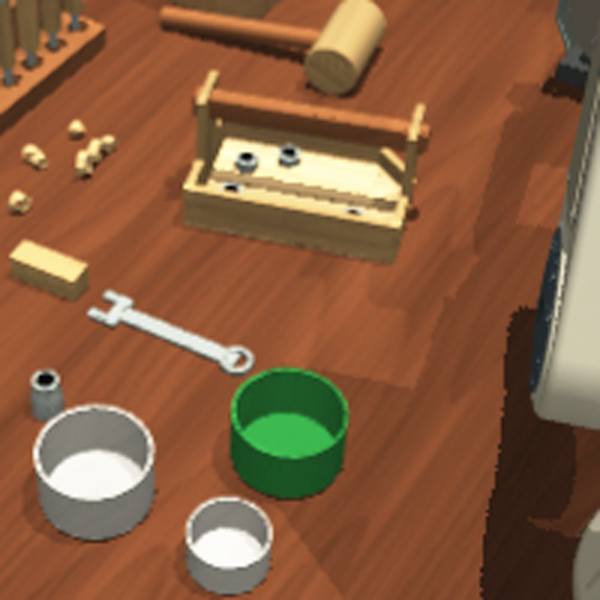

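The crops confirm the handled tote, with its clipped corner at scene crop (115,240), which is the low-x, low-y end, and the larger non-green tin. Next I measure the bar's axis and the walls.

```bash
python3 - <<'E'
from h import *
for n in ("scene0","side0"):
    f=load(n);W=cloud(f,f['d'])
    hsv=cv2.cvtColor(f['p'],cv2.COLOR_RGB2HSV)
    box=(W[...,0]>400)&(W[...,0]<660)&(W[...,1]>-330)&(W[...,1]<-150)
    z=W[...,2]
    bar=box&(z>113)&(z<122)&(hsv[...,1]>120)
    P=W[bar]; 
    l=cv2.fitLine(P[:,:2].astype(np.float32),cv2.DIST_HUBER,0,.01,.01).ravel()
    s=(P[:,:2]-l[2:])@l[:2]; print(n,'bar',len(P),l,'yaw',np.arctan2(l[1],l[0])%np.pi,s.min(),s.max(),'mid',l[2:]+l[:2]*(s.min()+s.max())/2)
    wt=box&(z>20)&(z<56)
    Q=W[wt][:,:2].astype(np.float32)
    r=cv2.minAreaRect(Q); print('rect',r)
    eb=box&(z>100)
    print('top',cv2.minAreaRect(W[eb][:,:2].astype(np.float32)))
E
```

```text
scene0 bar 624 [ 9.5636082e-01  2.9218820e-01  5.3841376e+02 -2.4011140e+02] yaw 0.2965141 -125.16417839140094 111.53396721342381 mid [ 531.89605738 -242.10269784]
rect ((531.2705688476562, -242.18272399902344), (222.9370880126953, 150.47683715820312), 17.711280822753906)
top ((530.3284912109375, -242.8921661376953), (240.51467895507812, 57.19542694091797), 17.367992401123047)
side0 bar 376 [ 9.5334995e-01  3.0186728e-01  5.2710767e+02 -2.3770572e+02] yaw 0.3066507 -119.15692772131636 118.61700900729608 mid [ 526.85030028 -237.78721089]
rect ((526.7257080078125, -237.75230407714844), (220.01953125, 156.34898376464844), 17.050350189208984)
top ((527.0299072265625, -238.4802703857422), (237.7898712158203, 66.32968139648438), 18.626684188842773)
```

```bash
python3 - <<'E'
from h import *
for n in ("scene0","wrist0"):
    f=load(n);W=cloud(f,f['d'])
    m=(W[...,0]>130)&(W[...,0]<430)&(W[...,1]<-430)&(W[...,1]>-720)
    if n=="scene0":
        ii=np.argwhere(m&(W[...,2]>120)); 
    P=W[m]; P=P[P[:,2]>15]
    for x in range(130,430,40):
        q=P[(P[:,0]>=x)&(P[:,0]<x+40)]
        print(n,x,[(y,int(s[:,2].max())) for y in range(-720,-430,40) if len(s:=q[(q[:,1]>=y)&(q[:,1]<y+40)])])
E
```

```text
scene0 130 []
scene0 170 [(-600, 401), (-560, 471), (-520, 343)]
scene0 210 [(-640, 345), (-600, 426), (-560, 471)]
scene0 250 [(-720, 172), (-680, 179), (-640, 180), (-600, 397), (-560, 203)]
scene0 290 [(-680, 187), (-640, 187), (-600, 210), (-560, 209)]
scene0 330 [(-720, 91), (-680, 186), (-640, 183), (-600, 206), (-560, 207)]
scene0 370 [(-720, 130), (-680, 155), (-640, 155), (-600, 189), (-560, 187)]
scene0 410 []
wrist0 130 []
wrist0 170 [(-600, 115), (-560, 322), (-520, 316)]
wrist0 210 [(-720, 20), (-680, 321), (-640, 324), (-600, 326), (-560, 325)]
wrist0 250 [(-720, 180), (-680, 320), (-640, 321), (-600, 207), (-560, 207)]
wrist0 290 [(-720, 188), (-680, 188), (-640, 189), (-600, 211), (-560, 212)]
wrist0 330 [(-720, 187), (-680, 187), (-640, 186), (-600, 209), (-560, 209)]
wrist0 370 [(-720, 160), (-680, 159), (-640, 157), (-600, 138)]
wrist0 410 []
```

>>> jog_arm --moves '[{"grip": -1, "translation": [0, 0, -0.03], "twist": [0, 0, 0]}, {"grip": -1, "translation": [0, 0, -0.03], "twist": [0, 0, 0]}, {"grip": -1, "translation": [0.034, -0.018, -0.005], "twist": [0, 0, 0]}, {"grip": -1, "translation": [0.034, -0.018, 0], "twist": [0, 0, 0]}, {"grip": -1, "translation": [0.034, -0.018, 0], "twist": [0, 0, 0]}, {"grip": -1, "translation": [0.034, -0.018, 0], "twist": [0, 0, 0]}, {"grip": -1, "translation": [0.034, -0.018, 0], "twist": [0, 0, 0]}, {"grip": -1, "translation": [0.034, -0.018, 0], "twist": [0, 0, 0]}, {"grip": -1, "translation": [0.034, -0.018, 0], "twist": [0, 0, 0]}, {"grip": -1, "translation": [0.034, -0.018, 0], "twist": [0, 0, 0]}]'

```text
clock: 0.98
eef_pos: [422.2, -355.7, 296.2]
tcp_rot: [-3.141, 0.0, 0.353]
contact_force: [0.3, -1.1, 0.7]
opening: 0.994
```

>>> jog_arm --moves '[{"grip": -1, "translation": [0.028, -0.0144, 0.012], "twist": [0, 0, 0]}, {"grip": -1, "translation": [0.028, -0.0144, 0.012], "twist": [0, 0, 0]}, {"grip": -1, "translation": [0.028, -0.0144, 0.012], "twist": [0, 0, 0]}, {"grip": -1, "translation": [0.028, -0.0144, 0.012], "twist": [0, 0, 0]}, {"grip": -1, "translation": [0.028, -0.0144, 0.012], "twist": [0, 0, 0.05]}, {"grip": -1, "translation": [0, 0, 0], "twist": [0, 0, 0]}]'

```text
clock: 1.48
eef_pos: [529.8, -237.3, 233.7]
tcp_rot: [-3.138, 0.001, 0.303]
contact_force: [0.1, -0.6, 0.1]
opening: 0.998
```

```bash
python3 - <<'E'
from h import *
from rig import r
s=r.sense();print(s['eef_pos'],s['tcp_rot'],s['qpos'])
n='wrist';c=r.calibration(n);p,d=r.grab_frame(n);np.savez("wrist1.npz",p=p,d=d,**c)
W=cloud(c,d);z=W[...,2]
hsv=cv2.cvtColor(p,cv2.COLOR_RGB2HSV)
box=(W[...,0]>400)&(W[...,0]<660)&(W[...,1]>-330)&(W[...,1]<-150)
bar=box&(z>112)&(z<122)&(hsv[...,1]>110)
k,l,st,ce=cv2.connectedComponentsWithStats(bar.astype(np.uint8));b=l==(1+st[1:,4].argmax())
P=W[b]
L=cv2.fitLine(P[:,:2].astype(np.float32),cv2.DIST_HUBER,0,.01,.01).ravel();print(len(P),L,np.arctan2(L[1],L[0]),P[:,2].mean())
print(cv2.minAreaRect(P[:,:2].astype(np.float32)))
q=W[box&(z>38)&(z<55)];print(cv2.minAreaRect(q[:,:2].astype(np.float32)))
e=W[box&(z>121)&(z<130)];print('ends',e[:,:2].min(0),e[:,:2].max(0))
cv2.imwrite("pics/wrist1.png",p[:,:,::-1])
E
```

```text
[ 529.77594353 -237.28091298  233.65780571] [-3.13831245e+00  9.36623409e-04  3.02715752e-01] [-0.42475982  0.2835156   1.72632108  0.0020157   1.13463757  0.8424681 ]
6346 [ 9.5257312e-01  3.0430984e-01  5.4202325e+02 -2.3834471e+02] 0.30921382 117.62633950113005
((532.4662475585938, -241.50634765625), (204.95118713378906, 56.3736572265625), 17.72310447692871)
((532.423828125, -241.4066925048828), (221.2892303466797, 151.07830810546875), 17.714460372924805)
ends [ 420.27379942 -300.61520982] [ 645.83321875 -181.76919414]
```

View pics/wrist1.png

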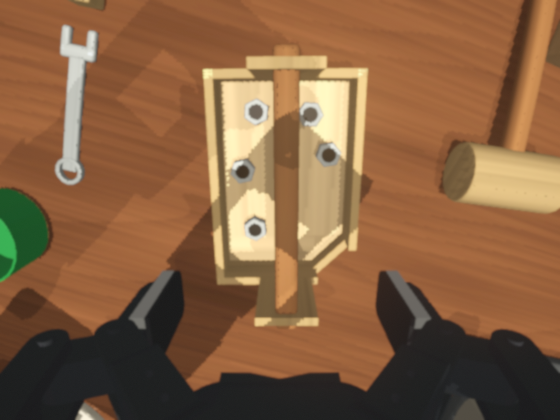

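>>> jog_arm --moves '[{"grip": -1, "translation": [0, 0.004, 0.025], "twist": [0, 0, -0.005]}, {"grip": -1, "translation": [0, 0, 0.03], "twist": [0, 0, 0]}, {"grip": -1, "translation": [0, 0, 0.03], "twist": [0, 0, 0]}, {"grip": -1, "translation": [0, 0, 0.03], "twist": [0, 0, 0]}, {"grip": -1, "translation": [0, 0, 0.022], "twist": [0, 0, 0]}, {"grip": -1, "translation": [0, 0, 0.01], "twist": [0, 0, 0]}, {"grip": -1, "translation": [0, 0, 0], "twist": [0, 0, 0]}, {"grip": -1, "translation": [0, 0, 0], "twist": [0, 0, 0]}]'

```text
clock: 2.2
eef_pos: [529.2, -245.9, 89.9]
tcp_rot: [3.141, 0.0, 0.308]
contact_force: [0.9, -0.4, 0.5]
opening: 0.998
```

>>> jog_arm --moves '[{"grip": -1, "translation": [0.003, -0.004, 0.004], "twist": [0, 0, 0]}, {"grip": -1, "translation": [0, 0, 0], "twist": [0, 0, 0]}, {"grip": -1, "translation": [0, 0, 0], "twist": [0, 0, 0]}]'

```text
clock: 2.45
eef_pos: [531.5, -240.6, 86.4]
tcp_rot: [3.14, -0.001, 0.308]
contact_force: [-0.6, -0.2, 0.8]
opening: 0.996
```

```bash
python3 - <<'E'
from h import *
from rig import r
s=r.sense();print(s['eef_pos'],s['tcp_rot'],s['qpos'])
p,d=r.grab_frame("wrist")
q,d=r.grab_frame("side")
a=np.hstack([cv2.resize(p,(400,300)),cv2.resize(q[110:240,270:443],(400,300),interpolation=cv2.INTER_CUBIC)])
cv2.imwrite("pics/g1.png",a[:,:,::-1])
E
```

```text
[ 531.4980712  -240.56796876   86.38653543] [ 3.14045128e+00 -1.30575161e-03  3.08250487e-01] [-4.27621612e-01  4.62651297e-01  1.83834114e+00  4.08993830e-05
  8.38866206e-01  8.34897666e-01]
```

View pics/g1.png

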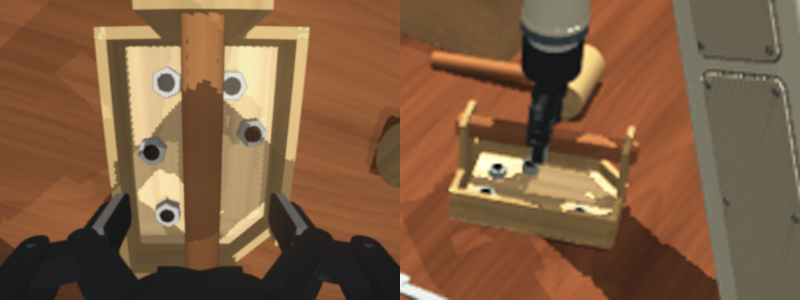

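The bar (left panel, column ~205) is centred between the fingers at (115,230) and (285,230), and the fingers straddle it mid-length. Closing now.

>>> jog_arm --moves '[{"grip": -0.3, "translation": [0, 0, 0], "twist": [0, 0, 0]}, {"grip": 0.2, "translation": [0, 0, 0], "twist": [0, 0, 0]}, {"grip": 0.6, "translation": [0, 0, 0], "twist": [0, 0, 0]}, {"grip": 1, "translation": [0, 0, 0], "twist": [0, 0, 0]}, {"grip": 1, "translation": [0, 0, 0], "twist": [0, 0, 0]}, {"grip": 1, "translation": [0, 0, 0], "twist": [0, 0, 0]}, {"grip": 1, "translation": [0, 0, 0], "twist": [0, 0, 0]}, {"grip": 1, "translation": [0, 0, 0], "twist": [0, 0, 0]}]' --squeeze 55

```text
clock: 3.22
eef_pos: [531.0, -240.8, 85.5]
tcp_rot: [3.141, -0.0, 0.308]
contact_force: [0.3, -1.6, 1.7]
opening: 0.225
```

>>> jog_arm --moves '[{"grip": 1, "translation": [0, 0, -0.004], "twist": [0, 0, 0]}, {"grip": 1, "translation": [0, 0, -0.008], "twist": [0, 0, 0]}, {"grip": 1, "translation": [0, 0, -0.012], "twist": [0, 0, 0]}, {"grip": 1, "translation": [0, 0, -0.015], "twist": [0, 0, 0]}, {"grip": 1, "translation": [0, 0, -0.018], "twist": [0, 0, 0]}, {"grip": 1, "translation": [0, 0, -0.018], "twist": [0, 0, 0]}, {"grip": 1, "translation": [0, 0, -0.018], "twist": [0, 0, 0]}, {"grip": 1, "translation": [0, 0, -0.018], "twist": [0, 0, 0]}, {"grip": 1, "translation": [0, 0, -0.012], "twist": [0, 0, 0]}, {"grip": 1, "translation": [0, 0, -0.006], "twist": [0, 0, 0]}]'

```text
clock: 4.05
eef_pos: [531.4, -240.8, 216.7]
tcp_rot: [3.14, -0.002, 0.308]
contact_force: [0.2, -0.9, -5.5]
opening: 0.226
```

```bash
cat > plan.py <<'E'
from h import *
# tool in tote frame at grasp: tote x = tool x, tote y=-tool y, tote z=-tool z ; handle = tcp - 19*toolz
A=np.diag([1.,-1,-1])
def target(az,th,spout,off=0.0,psi=None):
    """az: world azimuth that the diag spout dir points; th tilt"""
    psi=az+3*np.pi/4
    d=np.array([np.cos(az),np.sin(az),0]); ax=np.cross([0,0,1],d)
    Rt=Ro.from_rotvec(ax*th)*Ro.from_euler('z',psi)
    return Rt.as_matrix(),ax
def handle_from_spout(Rt,sp): return sp+Rt@(np.array([0,0,104])-np.array([-87,-52,28.]))
E
python3 - <<'E'
from plan import *
tin=np.array([485,192,0.])
for th in (0,36):
    az=np.arctan2(-192,-485)
    Rt,ax=target(az,np.deg2rad(th),None)
    H=handle_from_spout(Rt,tin+[0,0,108]); RT=Rt@A
    tcp=H+19*RT[:,2]
    print(th,'H',H.round(1),'tcp',tcp.round(1),Ro.from_matrix(RT).as_euler('xyz'),'tool z',RT[:,2])
E
```

```text
0 H [585.5 205.2 184. ] tcp [585.5 205.2 165. ] [ 3.14159265  0.         -0.40845176] tool z [ 0.  0. -1.]
36 H [526.5 181.8 227.3] tcp [536.9 185.9 211.9] [-2.66701107 -0.42863199 -0.51363494] tool z [ 0.54651858  0.21635375 -0.80901699]
```

```bash
python3 - <<'E'
from plan import *
w=np.r_[1,2,3,4,5,np.ones(14)*5.5,5,4,3,2,1]; w=w/w.sum();print(len(w),w.sum())
D=np.array([54.,446,18]); a=.308; tw=.716
for i,x in enumerate(w):
    R=Ro.from_euler('z',a).as_matrix()@A
    print(i+1,(R.T@D*x).round(1),round(tw*x,3)); a-=tw*x
E
```

```text
24 1.0
1 [ 1.7 -3.8 -0.2] 0.007
2 [ 3.4 -7.7 -0.3] 0.013
3 [  5.  -11.6  -0.5] 0.02
4 [  6.4 -15.5  -0.7] 0.027
5 [  7.4 -19.6  -0.8] 0.033
6 [  7.4 -21.9  -0.9] 0.037
7 [  6.6 -22.1  -0.9] 0.037
8 [  5.8 -22.3  -0.9] 0.037
9 [  5.  -22.5  -0.9] 0.037
10 [  4.2 -22.7  -0.9] 0.037
11 [  3.3 -22.9  -0.9] 0.037
12 [  2.5 -23.   -0.9] 0.037
13 [  1.6 -23.   -0.9] 0.037
14 [  0.8 -23.1  -0.9] 0.037
15 [ -0.1 -23.1  -0.9] 0.037
16 [ -0.9 -23.1  -0.9] 0.037
17 [ -1.8 -23.   -0.9] 0.037
18 [ -2.6 -22.9  -0.9] 0.037
19 [ -3.5 -22.8  -0.9] 0.037
20 [ -3.9 -20.6  -0.8] 0.033
21 [ -3.7 -16.4  -0.7] 0.027
22 [ -3.1 -12.2  -0.5] 0.02
23 [-2.2 -8.1 -0.3] 0.013
24 [-1.2 -4.  -0.2] 0.007
```

>>> jog_arm --moves '[{"grip": 1, "translation": [0.002, -0.004, 0], "twist": [0, 0, 0.007]}, {"grip": 1, "translation": [0.0035, -0.008, 0], "twist": [0, 0, 0.013]}, {"grip": 1, "translation": [0.005, -0.0115, -0.001], "twist": [0, 0, 0.02]}, {"grip": 1, "translation": [0.0065, -0.0155, -0.001], "twist": [0, 0, 0.027]}, {"grip": 1, "translation": [0.0075, -0.0195, -0.001], "twist": [0, 0, 0.033]}, {"grip": 1, "translation": [0.0075, -0.022, -0.001], "twist": [0, 0, 0.037]}, {"grip": 1, "translation": [0.0065, -0.022, -0.001], "twist": [0, 0, 0.037]}, {"grip": 1, "translation": [0.006, -0.0225, -0.001], "twist": [0, 0, 0.037]}, {"grip": 1, "translation": [0.005, -0.0225, -0.001], "twist": [0, 0, 0.037]}, {"grip": 1, "translation": [0.004, -0.0225, -0.001], "twist": [0, 0, 0.037]}]'

```text
clock: 4.88
eef_pos: [551.7, -61.5, 221.0]
tcp_rot: [-3.141, 0.002, 0.021]
contact_force: [0.6, -0.3, -6.0]
opening: 0.228
```

>>> jog_arm --moves '[{"grip": 1, "translation": [0.0035, -0.023, -0.001], "twist": [0, 0, 0.037]}, {"grip": 1, "translation": [0.0025, -0.023, -0.001], "twist": [0, 0, 0.037]}, {"grip": 1, "translation": [0.0015, -0.023, -0.001], "twist": [0, 0, 0.037]}, {"grip": 1, "translation": [0.001, -0.023, -0.001], "twist": [0, 0, 0.037]}, {"grip": 1, "translation": [0, -0.023, -0.001], "twist": [0, 0, 0.037]}, {"grip": 1, "translation": [-0.001, -0.023, -0.001], "twist": [0, 0, 0.037]}, {"grip": 1, "translation": [-0.002, -0.023, -0.001], "twist": [0, 0, 0.037]}, {"grip": 1, "translation": [-0.0025, -0.023, -0.001], "twist": [0, 0, 0.037]}, {"grip": 1, "translation": [-0.0035, -0.023, -0.001], "twist": [0, 0, 0.037]}, {"grip": 1, "translation": [-0.004, -0.0205, -0.001], "twist": [0, 0, 0.033]}]'

```text
clock: 5.72
eef_pos: [579.6, 165.7, 230.9]
tcp_rot: [3.141, 0.002, -0.345]
contact_force: [-0.4, -0.2, -6.2]
opening: 0.223
```

>>> jog_arm --moves '[{"grip": 1, "translation": [-0.0035, -0.0165, 0], "twist": [0, 0, 0.027]}, {"grip": 1, "translation": [-0.003, -0.012, 0], "twist": [0, 0, 0.02]}, {"grip": 1, "translation": [-0.002, -0.008, 0], "twist": [0, 0, 0.013]}, {"grip": 1, "translation": [-0.001, -0.004, 0], "twist": [0, 0, 0.007]}, {"grip": 1, "translation": [0, 0, 0], "twist": [0, 0, 0]}, {"grip": 1, "translation": [0, 0, 0], "twist": [0, 0, 0]}]'

```text
clock: 6.22
eef_pos: [585.9, 204.8, 231.8]
tcp_rot: [3.141, 0.001, -0.41]
contact_force: [-0.3, -0.1, -6.2]
opening: 0.223
```

```bash
python3 - <<'E'
from h import *
from rig import r
s=r.sense();print(s['eef_pos'],s['tcp_rot'],s['qpos'])
for n in ("scene","side"):
    c=r.calibration(n);p,d=r.grab_frame(n);np.savez(n+"2.npz",p=p,d=d,**c)
    if n=="scene": a=p
q=p
a=np.hstack([cv2.resize(a[100:310,180:460],(400,300),interpolation=cv2.INTER_CUBIC),cv2.resize(q[150:360,120:400],(400,300),interpolation=cv2.INTER_CUBIC)])
cv2.imwrite("pics/g2.png",a[:,:,::-1])
E
```

```text
[585.86191764 204.82247894 231.76354629] [ 3.14062559e+00  5.99053028e-04 -4.09732015e-01] [ 3.34078366e-01  3.46403168e-01  1.64186826e+00 -3.34629315e-04
  1.15441688e+00  2.31474193e+00]
```

View pics/g2.png

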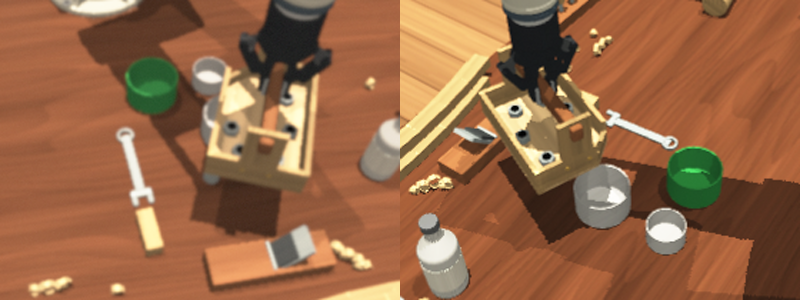

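```bash
python3 - <<'E'
from plan import *
tin=np.array([485,192,0.]);az=-.41-3*np.pi/4
def pose(th,z):
    Rt,ax=target(az,th,None);H=handle_from_spout(Rt,tin+[0,0,z]);RT=Rt@A
    return H+19*RT[:,2],RT
N=30
P=[pose(.02*k,175-62*k/30) for k in range(N+1)]
for k in range(N):
    t=P[k][1].T@(P[k+1][0]-P[k][0]);rv=Ro.from_matrix(P[k][1].T@P[k+1][1]).as_rotvec()
    print(k+1,t.round(1),rv.round(4))
print(P[-1][0],Ro.from_matrix(P[-1][1]).as_euler('xyz'),P[10][0],P[20][0])
E
```

```text
1 [-0.8  0.8  0.1] [ 0.0141  0.0141 -0.    ]
2 [-0.8  0.8  0.1] [0.0141 0.0141 0.    ]
3 [-0.9  0.9  0.1] [ 0.0141  0.0141 -0.    ]
4 [-0.9  0.9  0.1] [0.0141 0.0141 0.    ]
5 [-0.9  0.9  0.1] [ 0.0141  0.0141 -0.    ]
6 [-1.   1.   0.1] [ 0.0141  0.0141 -0.    ]
7 [-1.   1.   0.1] [0.0141 0.0141 0.    ]
8 [-1.   1.   0.1] [0.0141 0.0141 0.    ]
9 [-1.1  1.1  0.1] [ 0.0141  0.0141 -0.    ]
10 [-1.1  1.1  0.1] [ 0.0141  0.0141 -0.    ]
11 [-1.1  1.1  0.1] [ 0.0141  0.0141 -0.    ]
12 [-1.1  1.1  0.1] [0.0141 0.0141 0.    ]
13 [-1.2  1.2  0.1] [ 0.0141  0.0141 -0.    ]
14 [-1.2  1.2  0. ] [0.0141 0.0141 0.    ]
15 [-1.2  1.2  0. ] [0.0141 0.0141 0.    ]
16 [-1.3  1.3  0. ] [ 0.0141  0.0141 -0.    ]
17 [-1.3  1.3  0. ] [0.0141 0.0141 0.    ]
18 [-1.3  1.3 -0. ] [0.0141 0.0141 0.    ]
19 [-1.3  1.3 -0. ] [ 0.0141  0.0141 -0.    ]
20 [-1.4  1.4 -0. ] [ 0.0141  0.0141 -0.    ]
21 [-1.4  1.4 -0.1] [0.0141 0.0141 0.    ]
22 [-1.4  1.4 -0.1] [ 0.0141  0.0141 -0.    ]
23 [-1.4  1.4 -0.1] [0.0141 0.0141 0.    ]
24 [-1.5  1.5 -0.1] [0.0141 0.0141 0.    ]
25 [-1.5  1.5 -0.1] [ 0.0141  0.0141 -0.    ]
26 [-1.5  1.5 -0.1] [ 0.0141  0.0141 -0.    ]
27 [-1.5  1.5 -0.2] [0.0141 0.0141 0.    ]
28 [-1.6  1.6 -0.2] [0.0141 0.0141 0.    ]
29 [-1.6  1.6 -0.2] [ 0.0141  0.0141 -0.    ]
30 [-1.6  1.6 -0.2] [0.0141 0.0141 0.    ]
[539.60197932 186.9167038  215.54162059] [-2.69102305 -0.41071233 -0.50539846] [573.15886252 200.14101857 229.72390818] [557.64766255 194.028264   224.44223205]
```

>>> jog_arm --moves '[{"grip": 1, "translation": [-0.0009, 0.0009, 0], "twist": [0.014, 0.014, 0]}, {"grip": 1, "translation": [-0.0009, 0.0009, 0], "twist": [0.014, 0.014, 0]}, {"grip": 1, "translation": [-0.0009, 0.0009, 0], "twist": [0.014, 0.014, 0]}, {"grip": 1, "translation": [-0.0009, 0.0009, 0], "twist": [0.014, 0.014, 0]}, {"grip": 1, "translation": [-0.001, 0.001, 0], "twist": [0.014, 0.014, 0]}, {"grip": 1, "translation": [-0.001, 0.001, 0], "twist": [0.014, 0.014, 0]}, {"grip": 1, "translation": [-0.001, 0.001, 0], "twist": [0.014, 0.014, 0]}, {"grip": 1, "translation": [-0.001, 0.001, 0], "twist": [0.014, 0.014, 0]}, {"grip": 1, "translation": [-0.001, 0.001, 0], "twist": [0.014, 0.014, 0]}, {"grip": 1, "translation": [-0.001, 0.001, 0], "twist": [0.014, 0.014, 0]}]'

```text
clock: 7.15
eef_pos: [573.3, 199.4, 231.1]
tcp_rot: [-3.001, -0.14, -0.421]
contact_force: [0.5, -0.0, -5.1]
opening: 0.227
```

>>> jog_arm --moves '[{"grip": 1, "translation": [-0.0011, 0.0011, 0], "twist": [0.014, 0.014, 0]}, {"grip": 1, "translation": [-0.0011, 0.0011, 0], "twist": [0.014, 0.014, 0]}, {"grip": 1, "translation": [-0.0012, 0.0012, 0], "twist": [0.014, 0.014, 0]}, {"grip": 1, "translation": [-0.0012, 0.0012, 0], "twist": [0.014, 0.014, 0]}, {"grip": 1, "translation": [-0.0012, 0.0012, 0], "twist": [0.014, 0.014, 0]}, {"grip": 1, "translation": [-0.0013, 0.0013, 0], "twist": [0.014, 0.014, 0]}, {"grip": 1, "translation": [-0.0013, 0.0013, 0], "twist": [0.014, 0.014, 0]}, {"grip": 1, "translation": [-0.0013, 0.0013, 0], "twist": [0.014, 0.014, 0]}, {"grip": 1, "translation": [-0.0013, 0.0013, 0], "twist": [0.014, 0.014, 0]}, {"grip": 1, "translation": [-0.0014, 0.0014, 0], "twist": [0.014, 0.014, 0]}]'

```text
clock: 7.98
eef_pos: [557.5, 193.2, 226.0]
tcp_rot: [-2.854, -0.276, -0.451]
contact_force: [0.4, 0.2, -6.9]
opening: 0.226
```

```bash
cat > look.py <<'E'
import sys
from plan import *
from rig import r
k=sys.argv[1]
s=r.sense();print(s['clock'],s['eef_pos'],s['tcp_rot'],s['qpos'].round(3),s['contact_force'])
RT=Ro.from_euler('xyz',s['tcp_rot']).as_matrix();Rt=RT@A
H=s['eef_pos']-19*RT[:,2]; 
f=lambda p:(H+Rt@(np.array(p)-[0,0,104.])).round(1)
print('predicted spout',f([-87,-52,28]),'lip bottom',f([-90,-55,0]),'tilt',np.degrees(np.arccos(Rt[2,2])))
ims={}
for n in ("scene","side","wrist"):
    c=r.calibration(n);p,d=r.grab_frame(n);np.savez(n+k+".npz",p=p,d=d,**c);ims[n]=p
a=np.hstack([cv2.resize(ims['scene'][110:260,240:440],(400,300),interpolation=cv2.INTER_CUBIC),cv2.resize(ims['side'][150:330,160:400],(400,300),interpolation=cv2.INTER_CUBIC)])
a=np.vstack([a,np.hstack([cv2.resize(ims['wrist'],(400,300)),cv2.resize(ims['wrist'][200:410,140:420],(400,300))])])
cv2.imwrite(f"pics/look{k}.png",a[:,:,::-1])
E
python3 look.py 3
```

```text
7.9833 [557.49608786 193.17984331 225.9605587 ] [-2.85443128 -0.27643994 -0.45104535] [0.319 0.129 2.01  0.037 0.608 2.274] [ 0.40241962  0.17525909 -6.87812342]
predicted spout [484.5 191.1 135.5] lip bottom [490.9 193.6 108. ] tilt 22.6849257543266
```

View pics/look3.png

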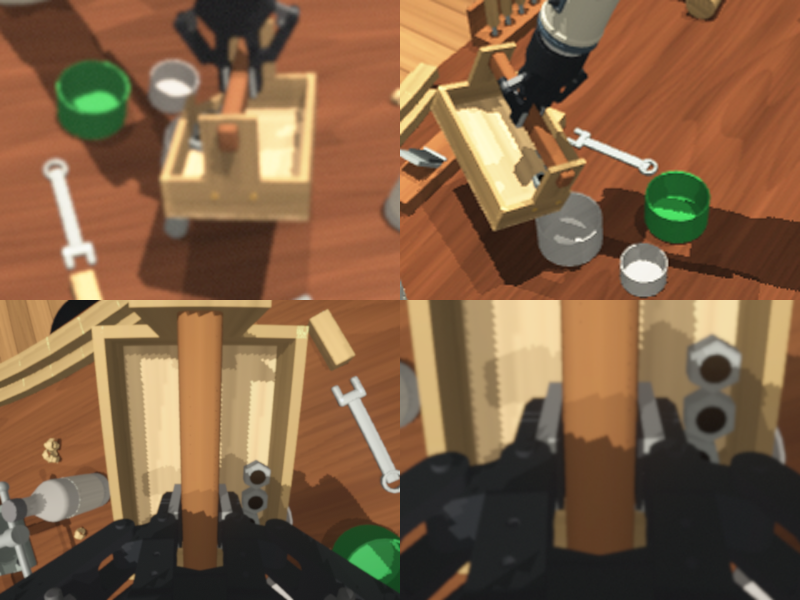

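Two nuts are visible queued along the -y wall (wrist panel (255,475) and (255,500)), with the rest out of sight nearer the corner. I'll keep tipping.

>>> jog_arm --moves '[{"grip": 1, "translation": [-0.0014, 0.0014, 0], "twist": [0.014, 0.014, 0]}, {"grip": 1, "translation": [-0.0014, 0.0014, 0], "twist": [0.014, 0.014, 0]}, {"grip": 1, "translation": [-0.0014, 0.0014, 0], "twist": [0.014, 0.014, 0]}, {"grip": 1, "translation": [-0.0015, 0.0015, 0], "twist": [0.014, 0.014, 0]}, {"grip": 1, "translation": [-0.0015, 0.0015, 0], "twist": [0.014, 0.014, 0]}, {"grip": 1, "translation": [-0.0015, 0.0015, 0], "twist": [0.014, 0.014, 0]}, {"grip": 1, "translation": [-0.0015, 0.0015, 0], "twist": [0.014, 0.014, 0]}, {"grip": 1, "translation": [-0.0016, 0.0016, 0], "twist": [0.014, 0.014, 0]}, {"grip": 1, "translation": [-0.0016, 0.0016, 0], "twist": [0.014, 0.014, 0]}, {"grip": 1, "translation": [-0.0016, 0.0016, 0], "twist": [0.014, 0.014, 0]}]'

```text
clock: 8.97
eef_pos: [540.7, 187.1, 216.2]
tcp_rot: [-2.696, -0.407, -0.504]
contact_force: [-0.4, 0.4, -5.7]
opening: 0.228
```

```bash
python3 look.py 4
```

```text
8.9667 [540.65466026 187.08056141 216.16310609] [-2.69628586 -0.40679701 -0.50363078] [0.308 0.066 2.197 0.132 0.288 2.174] [-0.35175056  0.42572373 -5.68361953]
predicted spout [485.5 191.9 113.9] lip bottom [496.8 196.4  88.3] tilt 34.02127603371781
```

View pics/look4.png

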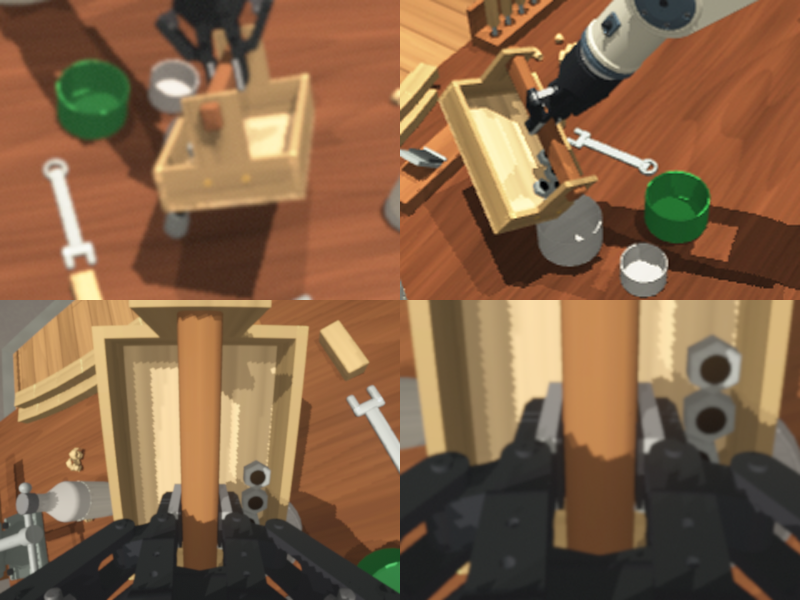

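```bash
cat > totefr.py <<'E'
import sys
from plan import *
from rig import r
k=sys.argv[1]
s=r.sense();RT=Ro.from_euler('xyz',s['tcp_rot']).as_matrix();Rt=RT@A;H=s['eef_pos']-19*RT[:,2]
out=[]
for n in ("scene","side","wrist"):
    f=load(n+k);W=cloud(f,f['d']);T=(W-H)@Rt+[0,0,104]
    inb=(abs(T[...,0])<125)&(abs(T[...,1])<90)
    fl=inb&(abs(T[...,2])<80)
    # top view, max height image, 2.5 px/mm? use painted colour with z order
    S=1.6;img=np.zeros((int(180*S),int(250*S),3),np.uint8)
    m=fl&(T[...,2]<60)&(T[...,2]>-20); P=T[m];C=f['p'][m];o=P[:,2].argsort()
    for q,cc in zip(P[o],C[o]): cv2.circle(img,(int((q[0]+125)*S),int((90-q[1])*S)),2,[int(v) for v in cc],-1)
    out.append(img)
    # floor height by region
    hsv=cv2.cvtColor(f['p'],cv2.COLOR_RGB2HSV)
    ci=(abs(T[...,0])<95)&(abs(T[...,1])<62)&(T[...,2]<35)&(T[...,2]>-20)
    wood=ci&(hsv[...,1]>60)
    Q=T[wood]; 
    if len(Q)>20:
        pl=np.linalg.lstsq(np.c_[Q[:,:2],np.ones(len(Q))],Q[:,2],rcond=None)[0]
        print(n,len(Q),'floor z med',np.median(Q[:,2]).round(1),'slopes',pl.round(3))
    top=inb&(T[...,2]>44)&(T[...,2]<56)&(hsv[...,1]>50)&((abs(T[...,1])>64)|(abs(T[...,0])>98))
    print(' rect of wall tops',cv2.minAreaRect(T[top][:,:2].astype(np.float32)) if top.sum()>5 else None)
    st=ci&(hsv[...,1]<60)
    l=cv2.connectedComponentsWithStats(st.astype(np.uint8))
    for i in range(1,l[0]):
        if l[2][i,4]>12: print('  grey',l[3][i].round(),l[2][i,4],np.nanmedian(T[l[1]==i],0).round(1),T[l[1]==i].min(0).round(),T[l[1]==i].max(0).round())
v=np.vstack([np.hstack(out[:2]),np.hstack([out[2],np.zeros_like(out[2])])])
cv2.imwrite(f"pics/top{k}.png",v[:,:,::-1])
E
python3 totefr.py 4
python3 -c "
from h import *
f=load('side4');cv2.imwrite('pics/s4.png',cv2.resize(f['p'][165:285,185:325,::-1],None,fx=5,fy=5,interpolation=cv2.INTER_CUBIC))"
```

```text
scene 410 floor z med 4.9 slopes [-2.000e-03 -1.000e-03  4.729e+00]
 rect of wall tops ((1.144287109375, -2.131195068359375), (225.75885009765625, 152.0592498779297), 0.503947913646698)
side 1804 floor z med 6.5 slopes [-0.012 -0.025  6.694]
 rect of wall tops ((-1.949981689453125, -0.4087371826171875), (222.7082977294922, 156.52090454101562), 0.5501766800880432)
  grey [234. 235.] 28 [ 13.4 -33.4   6.9] [-17. -37.   3.] [ 47. -31.   9.]
  grey [247. 257.] 189 [-58.4 -39.5  18.5] [-79. -57.   4.] [ -8. -12.  24.]
  grey [233. 272.] 60 [-79.6  15.4   6.8] [-86.  -0.   3.] [-73.  33.  11.]
wrist 24477 floor z med 5.0 slopes [-0.015 -0.012  5.831]
 rect of wall tops ((0.9735641479492188, -0.07578277587890625), (220.05873107910156, 151.18740844726562), 0.12344250828027725)
  grey [353. 267.] 1541 [-32.2 -51.1  17.9] [-68. -62.   5.] [ -2. -43.  20.]
```

View pics/top4.png

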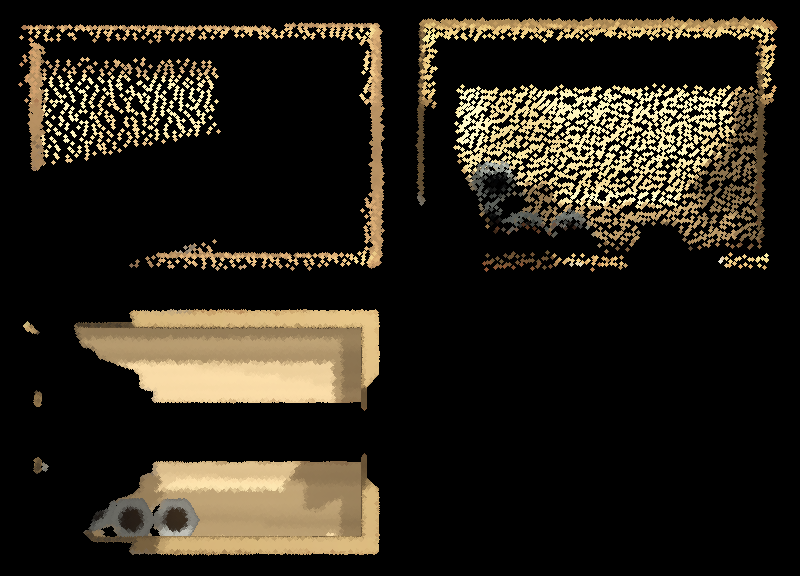

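View pics/s4.png

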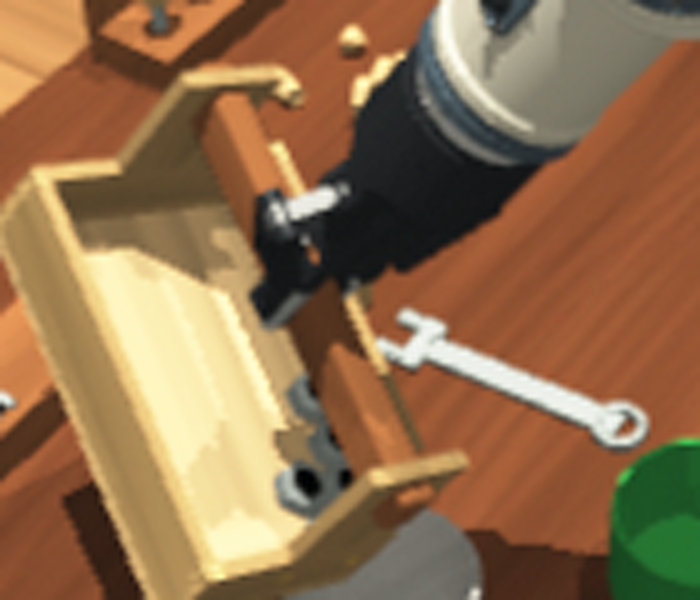

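```bash
python3 - <<'E'
from plan import *
from rig import r
s=r.sense();RT=Ro.from_euler('xyz',s['tcp_rot']).as_matrix();Rt=RT@A;H=s['eef_pos']-19*RT[:,2]
f=load('side4')
o=-f['R'].T@f['t']
for nm,u,v in [('C',305,483),('D',345,475),('up',305,395),('mid',328,445)]:
    d=f['R'].T@ray(f,185+u/5,165+v/5)
    oT=Rt.T@(o-H)+[0,0,104];dT=Rt.T@d
    for z in (19,): print(nm,(oT+dT*(z-oT[2])/dT[2]).round(1))
f2=load('wrist4');o=-f2['R'].T@f2['t']
im=cv2.resize(f2['p'][200:330,300:420,::-1],None,fx=4.5,fy=4.5,interpolation=cv2.INTER_CUBIC);cv2.imwrite('pics/w4.png',im)
im=cv2.resize(f['p'][230:280,220:280,::-1],None,fx=10,fy=10,interpolation=cv2.INTER_CUBIC);cv2.imwrite('pics/s4b.png',im)
E
```

```text
C [-65.5 -24.3  19. ]
D [-66.  -49.2  19. ]
up [-20.2 -47.3  19. ]
mid [-48.7 -47.3  19. ]
```

View pics/w4.png

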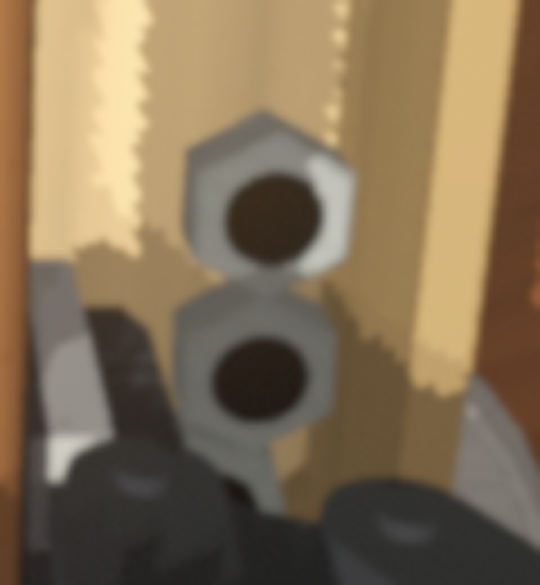

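View pics/s4b.png

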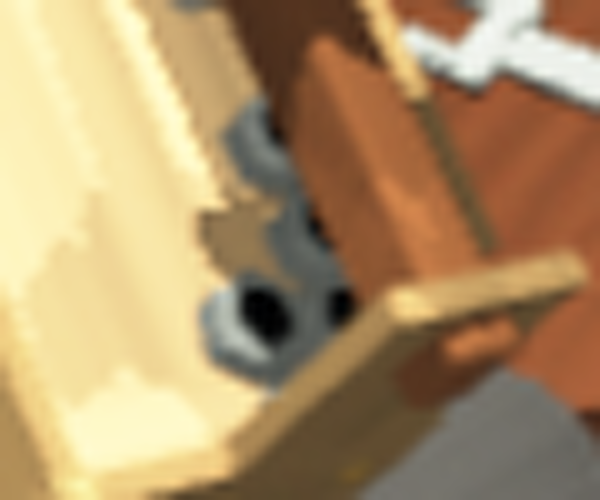

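All visible nuts form one contiguous bunch behind the lip, at tote (-66,-49), (-66,-24), (-45,-52) and (-18,-52). The fifth must be behind the end board, since the rest of the floor shows bare. The tote has not slipped in the grip. I'll tip a little more to about 38° and lower the spout slightly.

```bash
python3 - <<'E'
from plan import *
from rig import r
s=r.sense();RT=Ro.from_euler('xyz',s['tcp_rot']).as_matrix();print(s['qpos'].round(3))
az=-.41-3*np.pi/4
Rt,ax=target(az,np.deg2rad(38),None);R2=Rt@A;t=handle_from_spout(Rt,np.array([485,192,107.]))+19*R2[:,2]
print(RT.T@(t-s['eef_pos']),Ro.from_matrix(RT.T@R2).as_rotvec(),t)
E
```

```text
[0.308 0.066 2.197 0.131 0.289 2.175]
[-5.66891219  5.44043258 -1.24878007] [ 0.05046529  0.05026424 -0.00042317] [533.48330369 184.50541631 212.42865113]
```

>>> jog_arm --moves '[{"grip": 1, "translation": [-0.0007, 0.0007, 0], "twist": [0.006, 0.006, 0]}, {"grip": 1, "translation": [-0.0009, 0.0009, 0], "twist": [0.008, 0.008, 0]}, {"grip": 1, "translation": [-0.0009, 0.0009, -0.0003], "twist": [0.009, 0.009, 0]}, {"grip": 1, "translation": [-0.0009, 0.0009, -0.0003], "twist": [0.009, 0.009, 0]}, {"grip": 1, "translation": [-0.0009, 0.0009, -0.0003], "twist": [0.008, 0.008, 0]}, {"grip": 1, "translation": [-0.0008, 0.0007, -0.0003], "twist": [0.006, 0.006, 0]}, {"grip": 1, "translation": [-0.0005, 0.0004, 0], "twist": [0.004, 0.004, 0]}, {"grip": 1, "translation": [0, 0, 0], "twist": [0, 0, 0]}, {"grip": 1, "translation": [0, 0, 0], "twist": [0, 0, 0]}, {"grip": 1, "translation": [0, 0, 0], "twist": [0, 0, 0]}]'

```text
clock: 9.95
eef_pos: [534.3, 185.0, 212.7]
tcp_rot: [-2.635, -0.451, -0.529]
contact_force: [-1.4, 0.1, -5.0]
opening: 0.227
```

```bash
python3 look.py 5; python3 totefr.py 5; python3 - <<'E'
from h import *
f=load('side5');g=load('scene5');w=load('wrist5')
a=np.hstack([cv2.resize(f['p'][200:310,215:325],(400,400),interpolation=cv2.INTER_CUBIC),cv2.resize(w['p'][200:330,290:420],(400,400),interpolation=cv2.INTER_CUBIC)])
cv2.imwrite('pics/s5.png',a[:,:,::-1])
# tin position vs before
for n in ("scene0","scene5","side0","side5"):
    q=load(n);W=cloud(q,q['d']);hsv=cv2.cvtColor(q['p'],cv2.COLOR_RGB2HSV)
    m=(W[...,2]>45)&(W[...,2]<64)&(hsv[...,1]<70)&(abs(W[...,0]-485)<60)&(abs(W[...,1]-192)<60)
    P=W[m];print(n,m.sum(),P.min(0).round(),P.max(0).round())
E
```

```text
9.95 [534.26820103 184.96026118 212.68039948] [-2.63544105 -0.45144689 -0.52883734] [0.304 0.055 2.263 0.269 0.166 2.035] [-1.41948471  0.14330931 -4.96710741]
predicted spout [485.9 192.5 107.2] lip bottom [498.9 197.6  82.5] tilt 38.094444232553634
scene 285 floor z med 5.1 slopes [-2.000e-03 -0.000e+00  4.902e+00]
 rect of wall tops ((1.2977523803710938, -2.3319244384765625), (224.7867431640625, 151.7886962890625), 0.4534313380718231)
side 1781 floor z med 6.8 slopes [-0.014 -0.034  6.908]
 rect of wall tops ((-1.397430419921875, 0.7444610595703125), (156.19760131835938, 222.0855712890625), 89.26725006103516)
  grey [237. 236.] 34 [ 10.6 -39.1   7.1] [-21. -43.   4.] [ 45. -34.  11.]
  grey [247. 258.] 259 [-58.3 -42.3  18.6] [-88. -59.   6.] [ -3. -11.  24.]
  grey [234. 273.] 20 [-82.2  12.8   6.6] [-84.  -1.   3.] [-77.  27.  11.]
wrist 24273 floor z med 5.0 slopes [-0.016 -0.012  5.888]
 rect of wall tops ((1.3128890991210938, 0.4049530029296875), (220.48008728027344, 151.4524383544922), 0.07033907622098923)
  grey [354. 267.] 1545 [-31.6 -50.7  17.9] [-67. -62.   4.] [ -1. -42.  20.]
scene0 324 [437. 140.  45.] [537. 240.  62.]Traceback (most recent call last):
  File "<stdin>", line 9, in <module>
    return umr_minimum(a, axis, None, out, keepdims, initial, where)
ValueError: zero-size array to reduction operation minimum which has no identity
```

View pics/look5.png

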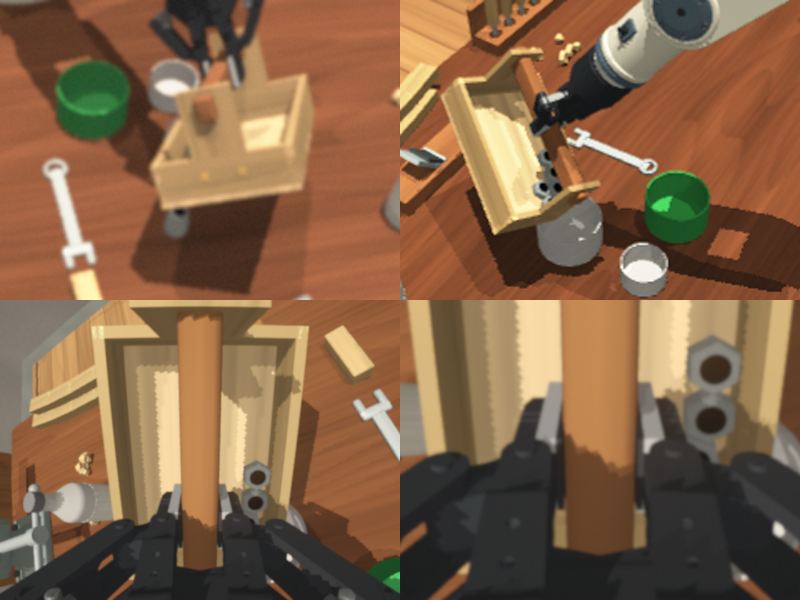

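View pics/s5.png

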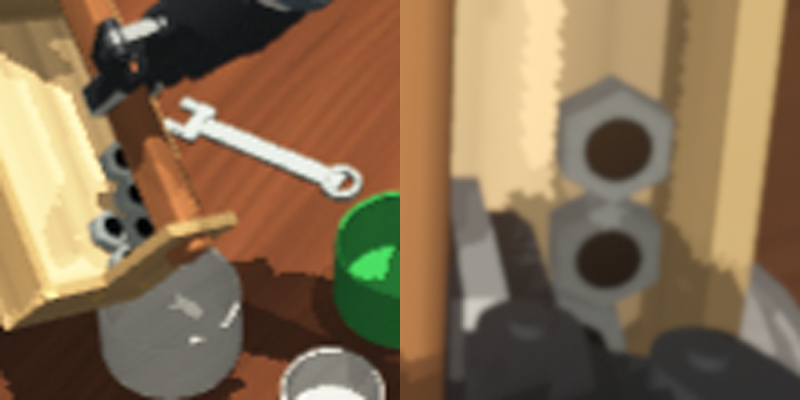

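```bash
python3 - <<'E'
from h import *
from rig import r
s=r.sense();print(abs(s['qvel']).max(),s['contact_force'],s['opening'])
a=load('side0');b=load('side5');W=cloud(a,a['d'])
for nm,x,y,R in [('tin',485,192,65),('green',370,65,65),('socket',545,165,30),('small',350,200,30)]:
    m=(abs(W[...,0]-x)<R)&(abs(W[...,1]-y)<R)&(W[...,2]>8)&(W[...,2]<70)
    d=(b['d']-a['d'])[m]; print(nm,m.sum(),'unchanged(<5mm)',(abs(d)<5).sum(),'nearer(tote/arm occludes)',(d<-5).sum(),'farther',(d>5).sum())
E
```

```text
0.0015803110845394298 [ 0.40212334  0.49221407 -6.57132544] 0.22528111898214864
tin 1086 unchanged(<5mm) 658 nearer(tote/arm occludes) 371 farther 57
green 1046 unchanged(<5mm) 886 nearer(tote/arm occludes) 75 farther 85
socket 263 unchanged(<5mm) 6 nearer(tote/arm occludes) 256 farther 1
small 225 unchanged(<5mm) 198 nearer(tote/arm occludes) 19 farther 8
```

```bash
python3 -c "
from rig import r
r.sign_off();print(r.sense()['clock'])"
```

```text
the job is handed in; nothing more can be done
the job is handed in; nothing more can be done
```

I picked the tote up by its bar at 55 N and tipped it 38° towards its clipped corner. It is held still and clear over the larger grey tin, and I handed the job in at about 10 s.

**Position:** from the arm's pose, the lip's top is within about 1 mm of the tin centre I measured, and 47 mm above the rim. The tote's lowest edge is about 22 mm above the rim. The tote has not slipped in the grip, its full weight is still carried, and the joints are at rest.

**Nuts:** four are clearly seen in one touching bunch behind the lip, two of them trailing back along the -y wall. The fifth only peeks out from behind the end board. I saw none outside the tote, but the tin's floor was hidden from the cameras.

**Other things:** depth readings show the tin, the green tin and the small tin where they were, allowing for noise and what the tote hides. The socket was mostly hidden in the side view, so it is not confirmed by depth; the last scene picture still shows it upright. I did not check the plane, mallet, wrench, glue and offcut by measurement.

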